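Hang the hook weight in the eye of the ribbon-tension stand

TASK

Pick up the aluminium hook weight by its flat handle and feed its curved hook through the steel ring of the tension stand, turning it along its own curve, so that it hangs freely from the ring with the tip out on the far side. Let go and leave it hanging still, and do not knock the other things on the bench about.

Things in the scene. Friction and masses are not known exactly. Their poses are not given: they have to be found in the camera images.
- hook: Loose bare-aluminium hook weight, 0.24 kg, upright on its round foot (60 mm across, 26 high). Origin under the foot's centre, z up, x to the open side; hook and handle lie in the xz plane. A 9 mm rod rises from the foot into 3/4 of a circle about hook_centre, round the closed back (-x) and over the crown to the tip. Hung by the crown it settles within 15 degrees of upright.
- hook_handle (a point): Middle of the hook's flat handle, at (-76.6, 0, 159.3) mm in the hook's frame, same axes. The handle is a plate 10 mm thick along y, 36 mm long along the direction from hook_centre outwards (140 degrees from +x towards +z) and 30 mm across that; a 9 mm rod joins it to the back of the hook.
- hook_centre (a point): Centre of the hook's circle, at (0, 0, 95) mm in the hook's frame, same axes. The circle's radius is 55 mm to the middle of the rod: bottom at (0, 0, 40), back (-55, 0, 95), crown (0, 0, 150), tip (55, 0, 95) mm. The quarter between tip and bottom is open.
- hook_tip (a point): Free tip of the hook, middle of its rounded end (4.5 mm radius), at (55, 0, 95) mm in the hook's frame, same axes; the rod points down there.
- stand: Foot and tube of the fixed tension stand, dark steel; foot 120 x 120 x 14 mm, origin under its centre, z up. In the tube (collar 38 mm across, top 190 mm up) a steel bar slides up and down and is clamped rigidly; from its top a level 12 mm round arm runs to -x and ends in the ring, at (-140, 0) mm. The ring carries a lug on top, level top face 26 mm (x) by 8 mm (y).
- eye_mid (a point): Ring centre at mid adjustment, 240 mm above the bench, axes of the stand. The real ring stands straight above or below this point by up to 25 mm: not measured, to be seen or felt. Steel ring upright in the xz plane, hole facing y: 20 mm hole, 36 mm outside, 8 mm round bar. The lug's top is 47 mm above the real ring centre. The hook may go in from either side.
- stamp: plain turned wooden hand stamp, 60 mm round foot, 95 mm tall, standing; not part of the job; bystander, origin under its centre
- giftbox: dark brown gift box, 136 x 136 x 60 mm; bystander, origin under its centre
- smallbox: small dark brown gift box, 86 x 86 x 45 mm; bystander, origin under its centre
- stickers: white roll of stickers lying flat, 100 mm across, 40 mm high; bystander, origin under its centre
- tub: clear open plastic tub, 160 x 110 x 55 mm; bystander, origin under its centre
- jar: glass jar with metal lid, 68 mm across, 85 mm tall; bystander, origin under its centre
- brush: wooden brush lying flat, 180 mm long; bystander, origin under its centre
Things that resemble listed ones, but are neither listed nor needed, are in the scene too. What is shaped like the hook but yellow is not meant.

How it is judged:
On the way:
1. the hook weight is lifted clear of the bench (height (world z) of hook above 0.03 m), for 0.2 s.
At the end, for the whole second after the job is handed in: Hook hangs in the ring at rest (<30 mm/s, <0.4 rad/s), foot 15 mm clear of the bench, within 26 degrees of upright, tip 20 mm out on one side of the ring plane, handle 30 mm on the other; circle centre 32-95 mm below eye_mid, within 14 mm along and 30 mm across the arm (((y of hook_tip in the frame of eye_mid above 0.02 m and y of hook_handle in the frame of eye_mid below -0.03 m) or (y of hook_tip in the frame of eye_mid below -0.02 m and y of hook_handle in the frame of eye_mid above 0.03 m)) and x of hook_centre in the frame of eye_mid between -0.014 and 0.014 m and y of hook_centre in the frame of eye_mid between -0.03 and 0.03 m and z of hook_centre in the frame of eye_mid between -0.095 and -0.032 m and height (world z) of hook above 0.015 m and angle between hook's own z axis and vertical below 0.45 rad and linear speed of hook below 0.03 m/s and angular speed of hook below 0.4 rad/s); the robot touches nothing.
It fails at once if a bystander is shoved more than 30 mm (distance of any of stamp, giftbox, smallbox, stickers, tub, jar, brush from where it was at the start of the episode above 0.03 m).
It fails at once if a bystander is tipped over (more than 34 degrees) (angle between any of stamp, giftbox, smallbox, stickers, tub, jar, brush's own z axis and vertical above 0.6 rad).
It also fails if it takes over 67 s, if anything falls off the work surface, if the arm or the gripper's body presses on something with over 40 N, if the wrist force passes 120 N, or if a joint passes its speed limit or range.

ROBOT

A 6-joint arm with a two-finger parallel gripper is mounted at the origin on the work surface. World frame = base frame: x ahead of the robot, y to its left, z up, the work surface at z = 0. Lengths are in m, angles in rad, forces in N, time in s.
With the tool pointing down it reaches from about 0.35 to 0.725 m from the base axis. Payload 4.3 kg.
Tool frame: the origin (TCP) lies between the finger pads; the fingertips stand nose_length ahead of it and the grasp point (between the pads) lies 5 mm behind it (nose_length is the distance from the TCP to the fingertips, in m); z points along the fingers, y is the direction in which the jaws open and shut (so a half turn about z gives the same grasp; the last joint's range is limited). The gripper opens to 85 mm and grips with 20 to 120 N. Pads are 22 mm wide; open, the fingers measure 114 mm over their backs; the gripper's body (76 mm by 85 mm) begins 54 mm behind the grasp point. The pads swing forward as they close: fully open they stand 13 mm farther back than shut.
Start: joints at [-1.291, 0.377, 0.081, 1.274, 0, 1.46], TCP at [0.219, -0.532, 0.245] pointing down, gripper open.
Joint ranges: [-2.72, 2.72], [-0.84, 1.66], [-1.02, 1.22], [-1.77, 2.12], [-1.37, 1.28], [-3.14, 3.14]. Speed limits (rad/s): [2.57, 2.57, 3.14, 3.14, 3.14, 3.14].

INTERFACE

Orientations are given as a unit quaternion [x, y, z, w].
In Python, from cell import move_ptp, servo_line, set_joints, move_gripper, sleep, solve_ik, snapshot, camera_params, PlanningError, close_job, trace, place_of, read_clock, read_joint_pos, read_dq, read_tau, read_tcp_pos, read_ee_rot, read_ft_force, read_wrist_torque, read_finger_gap, nose_length gives the robot as it stands. Calls block until the motion is done:
- move_ptp(position, orientation): joint-space move of the TCP to a pose.
- servo_line(position, orientation=None, max_speed=0.15, guard=None): straight line of the TCP; orientation=None keeps the orientation; max_speed is the mean speed in m/s. With guard (N) it stops when the force on the tool has changed by that much, and returns True; else False.
- set_joints(angles): joint-space move.
- move_gripper(opening, force=None): finger opening in m; force is the grip in N (None keeps the last); returns when the fingers have stopped.
- sleep(seconds).
- solve_ik(position, orientation): joint angles nearest the present ones, or None.
- snapshot(name): name is "scene" or "top" or "wrist"; returns the picture (480x640x3 uint8, red, green, blue); there is no depth.
- camera_params(name): a dict with "camera_matrix" (3x3 intrinsics, pixels), "eye" and "orientation" of the camera in the world; the wrist camera has in their place "hand_eye" (4x4, takes a point from camera to tool coordinates, whose origin is the TCP and whose axes are the flange's). Camera axes: x right, y down, z forward; pixel columns grow to the right and rows downward; lengths in m; the calibration is good to about 2 mm. A picture is of the moment at which its call begins: read the wrist's pose just before it. camera_params takes no time and is no camera call.
A pose or a line that the arm cannot do raises PlanningError and nothing moves.
- close_job(): hands the job in, once; it reports no verdict.
Trained networks look in the newest picture that a camera, given by its name, has taken for a name from the list of things; names that differ only in an ending like _2 or _b are one class to them, and where a whole thing is asked for, a point or a joint stands for the part that bears it (a point fixed in the world has none). Each returns a list of dicts, best first, with "confidence" (0 to 1); they miss things now and then, are a little off and sometimes report something else, mostly with a low value. They report only what shows in the picture. A call takes as long as a camera call. They do not tell look-alikes from the thing itself.
- trace(query, camera): "pixels" (480x640 bool, what is visible of it) and "position" ([column, row] as shares, 0 to 1, of the picture: columns of its width, rows of its height, amid what is visible of it).
- place_of(query, camera): "position" ([column, row] as shares, 0 to 1, of the picture: columns of its width, rows of its height: a listed point, or the origin of a listed thing).
Readings, each from a call of its own:
- read_clock(): time.
- read_joint_pos(): joint angles.
- read_dq(): joint speeds.
- read_tau(): joint torques, N m.
- read_tcp_pos(): TCP position.
- read_ee_rot(): TCP orientation.
- read_ft_force(): force on the tool from outside, world axes, zero at the start.
- read_wrist_torque(): the same for the moment, N m.
- read_finger_gap(): finger opening in m.
Only numpy, scipy, OpenCV 4.12 (cv2) and the standard library are available. Lean on these libraries where they do the work, as an engineer would, in place of code of your own. Each camera call takes 0.05 s, during which the arm holds its last target. There are 200 camera calls.

## Working session

There is one attempt and no reset: what is moved stays moved. The work goes in short steps, each a Python script; the robot and the scene stay as the last script left them, time stands still between calls to the robot, and variables do not carry over. Pictures are saved under pics/ and viewed, about 8 in all and at most 12, crops included, and the job is handed in when it is done.

```bash
mkdir -p pics; ls
cat > h.py <<'E'
import numpy as np, cv2
from cell import *
from scipy.spatial.transform import Rotation as R
def cam(name):
    p=camera_params(name); K=np.array(p["camera_matrix"])
    if "eye" in p:
        e=np.array(p["eye"]); o=np.array(p["orientation"])
        Rm=R.from_quat(o).as_matrix() if o.shape==(4,) else o
    else:
        H=np.array(p["hand_eye"]); Rt=R.from_quat(read_ee_rot()).as_matrix()
        e=np.array(read_tcp_pos())+Rt@H[:3,3]; Rm=Rt@H[:3,:3]
    return K,e,Rm
def ray(c,share):
    K,e,Rm=c; d=Rm@np.linalg.solve(K,[share[0]*640,share[1]*480,1]); return e,d/np.linalg.norm(d)
def onz(c,share,z):
    e,d=ray(c,share); return e+d*(z-e[2])/d[2]
def proj(c,P):
    K,e,Rm=c; q=(np.atleast_2d(P)-e)@Rm; q=q@K.T; return q[:,:2]/q[:,2:]
def tri(rs):
    A=np.zeros((3,3));b=np.zeros(3)
    for e,d in rs:
        M=np.eye(3)-np.outer(d,d);A+=M;b+=M@e
    x=np.linalg.solve(A,b); return x,[np.linalg.norm((np.eye(3)-np.outer(d,d))@(x-e)) for e,d in rs]
def save(n,im): cv2.imwrite(f"pics/{n}.png",cv2.cvtColor(np.ascontiguousarray(im),cv2.COLOR_RGB2BGR))
E
python3 - <<'E'
from h import *
print(read_clock(),nose_length() if callable(nose_length) else nose_length)
for n in("scene","top"):
    im=snapshot(n);save(n,im);c=cam(n);print(n,c)
    for q in("hook","hook_handle","hook_centre","hook_tip","stand","eye_mid","stamp","giftbox","smallbox","stickers","tub","jar","brush"):
        r=place_of(q,n)
        print(q,[(np.round(np.array(d["position"])*[640,480]).tolist(),round(d["confidence"],2),onz(c,d["position"],0).round(3).tolist()) for d in r[:3]])
E
```

```text
pics
0.0 0.014
scene (array([[480.23823501,   0.        , 318.45799918],
       [  0.        , 480.23823501, 241.34888641],
       [  0.        ,   0.        ,   1.        ]]), array([ 1.19815061, -0.51103526,  1.0068052 ]), array([[ 0.53652847,  0.59666808, -0.5967616 ],
       [ 0.84361755, -0.36152445,  0.39700063],
       [ 0.02113369, -0.7164407 , -0.69732782]]))
hook [([291.0, 343.0], 0.87, [0.606, -0.188, 0.0]), ([207.0, 289.0], 0.81, [0.336, -0.294, 0.0]), ([133.0, 290.0], 0.6, [0.236, -0.466, 0.0])]
hook_handle [([220.0, 233.0], 0.87, [0.15, -0.173, 0.0]), ([335.0, 171.0], 0.86, [0.064, 0.303, 0.0]), ([260.0, 319.0], 0.68, [0.5, -0.22, 0.0])]
hook_centre [([200.0, 266.0], 0.97, [0.246, -0.279, 0.0]), ([348.0, 201.0], 0.64, [0.226, 0.246, 0.0]), ([288.0, 320.0], 0.59, [0.539, -0.16, 0.0])]
hook_tip [([189.0, 280.0], 0.94, [0.279, -0.325, 0.0]), ([103.0, 271.0], 0.93, [0.126, -0.517, 0.0]), ([304.0, 314.0], 0.92, [0.544, -0.116, 0.0])]
stand []
eye_mid []
stamp [([278.0, 299.0], 0.79, [0.468, -0.148, 0.0])]
giftbox [([360.0, 368.0], 0.87, [0.752, -0.085, 0.0])]
smallbox [([320
[... 1100 characters left out ...]
.0], 0.55, [0.341, 0.182, 0.0])]
hook_tip [([250.0, 284.0], 0.83, [0.388, 0.174, 0.0]), ([440.0, 288.0], 0.82, [0.368, -0.358, 0.0]), ([367.0, 198.0], 0.8, [0.629, -0.161, 0.0])]
stand [([263.0, 197.0], 0.59, [0.637, 0.135, 0.0])]
eye_mid [([243.0, 229.0], 0.69, [0.545, 0.194, 0.0])]
stamp [([369.0, 256.0], 0.94, [0.462, -0.161, 0.0])]
giftbox [([337.0, 160.0], 0.61, [0.743, -0.08, 0.0]), ([446.0, 255.0], 0.6, [0.459, -0.379, -0.0])]
smallbox [([317.0, 255.0], 0.56, [0.466, -0.017, 0.0])]
stickers [([193.0, 270.0], 0.91, [0.431, 0.334, 0.0])]
tub [([436.0, 182.0], 0.76, [0.672, -0.361, 0.0])]
jar [([450.0, 255.0], 0.58, [0.459, -0.39, 0.0])]
brush [([185.0, 191.0], 0.82, [0.66, 0.361, 0.0])]
```

View pics/scene.png

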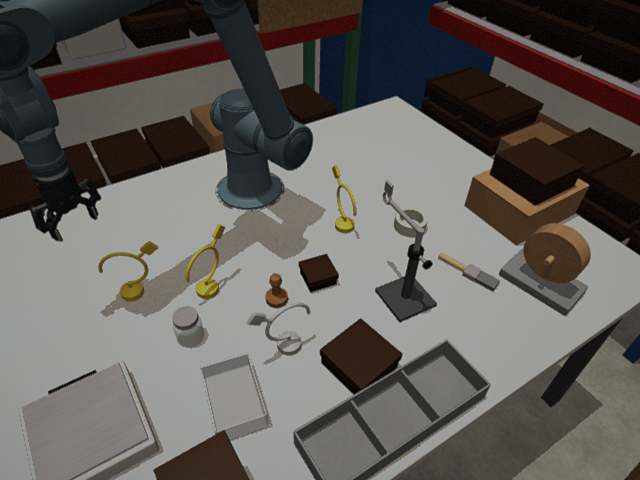

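View pics/top.png

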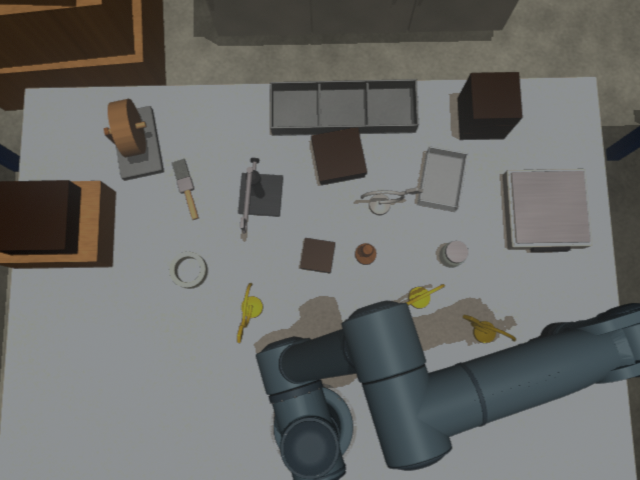

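The aluminium hook is at scene (289,343) / top (380,207), with its handle towards (260,319) / (415,188). The other three hooks are yellow. The stand foot is at scene (406,298), with its ring near (389,188) / top (243,230).

Run:
```python
from h import *
s=cv2.imread('pics/scene.png');t=cv2.imread('pics/top.png')
a=cv2.resize(s[165:325,360:450],None,fx=4,fy=4,interpolation=cv2.INTER_CUBIC)[:600]
b=cv2.resize(t[145:245,225:295],None,fx=5,fy=5,interpolation=cv2.INTER_CUBIC)
m=np.zeros((600,720,3),np.uint8);m[:600,:360]=a;m[:500,365:715]=b;cv2.imwrite('pics/crop1.png',m)
S=cam('scene');T=cam('top')
f=lambda p:(p[0]/640,p[1]/480)
for n,ps,pt in(("handle",(260,319),(415,188)),("tip",(304,314),(367,198)),("centre",(288,320),(378,198))):
    print(n,tri([ray(S,f(ps)),ray(T,f(pt))]))
print(camera_params("wrist")["hand_eye"],camera_params("wrist")["camera_matrix"])
```

```text
handle (array([ 0.61347019, -0.27094397,  0.16573829]), [np.float64(0.003439088704962336), np.float64(0.0034390887049622902)])
tip (array([ 0.60619041, -0.15368575,  0.09442663]), [np.float64(0.0013625718648914175), np.float64(0.0013625718648914585)])
centre (array([ 0.60326168, -0.18867707,  0.09325437]), [np.float64(0.004506659340339748), np.float64(0.004506659340339746)])
[[ 8.07568558e-04 -9.45145874e-01 -3.26647553e-01  8.42486576e-02]
 [ 9.99999655e-01  7.00464372e-04  4.45517706e-04  5.00845469e-04]
 [-1.92274249e-04 -3.26647800e-01  9.45146114e-01 -1.27553797e-01]
 [ 0.00000000e+00  0.00000000e+00  0.00000000e+00  1.00000000e+00]] [[355.28276587   0.         314.47422872]
 [  0.         355.28276587 240.2364134 ]
 [  0.           0.           1.        ]]
```

View pics/crop1.png

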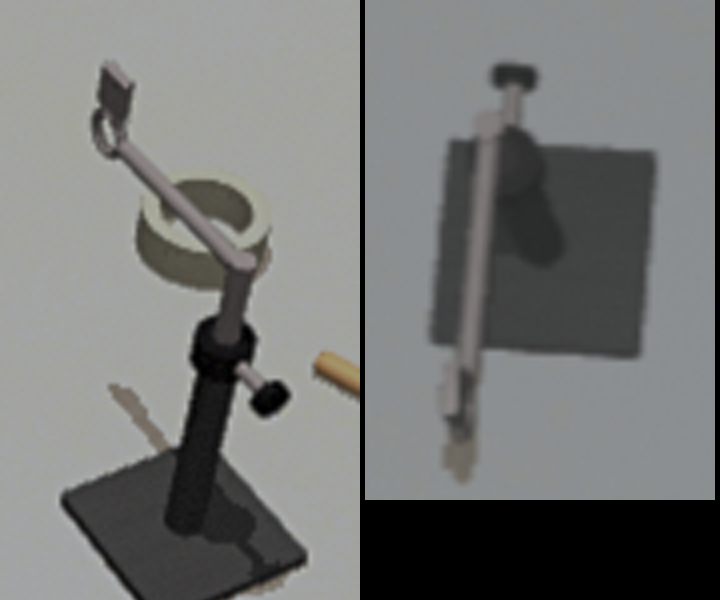

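Run:
```python
from h import *
from scipy.optimize import least_squares
S=cam('scene');T=cam('top')
t=lambda x,y:(225+(x-365)/5-.4,145+y/5-.4)
s=lambda x,y:(360+x/4-.4,165+y/4-.4)
h=.06
# stand frame points (h index: z relative ring centre when flag)
obs=[(T,t(448,140),None),(T,t(655,150),None),(T,t(640,357),None),(T,t(430,343),None)]
sobs=[s(62,497),s(175,450),s(307,555)]
cor=np.array([[h,h],[h,-h],[-h,-h],[-h,h]])
def model(p,P,rel):
    x,y,a,H=p;c,si=np.cos(a),np.sin(a)
    return np.array([x+c*P[0]-si*P[1],y+si*P[0]+c*P[1],P[2]+(H if rel else 0)])
def res(p):
    r=[]
    for (c,px,_),k in zip(obs,cor): r+=list(proj(c,model(p,[*k,.014],0))[0]-px)
    # nearest corner for scene
    pc=[proj(S,model(p,[*k,.014],0))[0] for k in cor]
    for q in sobs:
        d=[np.linalg.norm(u-q) for u in pc];r+=list(pc[int(np.argmin(d))]-q)
    for c,px,P in((S,s(243,262),[0,0,.0]),(T,t(488,122),[0,0,0]),(S,s(107,132),[-.14,0,0]),(S,s(117,66),[-.14,0,.047]),(T,t(453,392),[-.14,0,.047])):
        r+=list(proj(c,model(p,P,1))[0]-px)
    return np.array(r)
for a0 in(0,):
    o=least_squares(res,[.637,.135,a0,.24],loss='soft_l1');print(o.cost,o.x,model(o.x,[-.14,0,0],1));print(res(o.x).reshape(-1,2).round(1).tolist())
# IK feasibility helper test
```

```text
12.685465472635926 [ 0.64327162  0.14208688 -0.07151404  0.25081395] [0.50362947 0.15209032 0.25081395]
[[0.0, -0.1], [0.3, 0.0], [0.5, -0.5], [0.3, 0.1], [-0.8, -1.0], [7.0, -4.3], [1.0, -0.5], [0.1, 0.3], [0.5, 0.9], [0.2, -1.1], [0.0, 0.4], [0.4, -1.2]]
```

```bash
cat >> h.py <<'E'
HANDLE=np.array([-.0766,0,.1593]);CEN=np.array([0,0,.095])
A_ST=-0.0715; RING=np.array([.5036,.1521,.2508])
def tool_from_hook(Rh,c,beta,sgn,L=HANDLE-CEN):
    """Rh hook rotation, c circle centre (world); beta deg: direction handle->hand in the hook xz plane"""
    b=np.radians(beta); z=-np.array([np.cos(b),0,np.sin(b)]); y=np.array([0,sgn,0.]); x=np.cross(y,z)
    Rt=Rh@np.column_stack([x,y,z]); return c+Rh@L+.005*Rt[:,2],R.from_matrix(Rt).as_quat()
def hookrot(yaw,alpha):
    # upright with x along yaw, then turned alpha deg from x towards z
    return (R.from_euler('z',yaw)*R.from_euler('y',-np.radians(alpha))).as_matrix()
def state(yaw,alpha,phi,ring=RING,off=0.):
    """hook so that the ring lies on its circle at world angle phi"""
    u=np.array([np.cos(yaw),np.sin(yaw),0]);p=np.radians(phi)
    return hookrot(yaw,alpha),ring-(.055+off)*(np.cos(p)*u+np.sin(p)*np.array([0,0,1]))
E
python3 - <<'E'
from h import *
for side,yaw in(("A",A_ST+np.pi/2),("B",A_ST-np.pi/2)):
  for sgn in(1,-1):
    for beta in(50,70,90,110,130):
      out=[]
      for al,ph in((105,90),(90,75),(85,70),(75,60),(40,80),(0,90)):
        q=solve_ik(*tool_from_hook(*state(yaw,al,ph),beta,sgn)); out.append(None if q is None else np.round(q,2).tolist())
      print(side,sgn,beta,[o is not None for o in out],out[2],out[5])
print("pick")
for sgn in(1,-1):
  for beta in(50,70,90,110,130):
    q=solve_ik(*tool_from_hook(hookrot(np.radians(92),0),np.array([.605,-.195,.095]),beta,sgn));print(sgn,beta,None if q is None else np.round(q,2))
E
```

```text
A 1 50 [True, True, True, True, True, True] [-0.41, 0.48, -0.35, 1.06, 0.73, -2.04] [0.36, 0.49, 0.09, 1.51, -0.62, -1.02]
A 1 70 [True, True, True, True, True, True] [-0.52, 0.73, -0.24, 1.35, 0.96, -2.42] [0.22, 0.33, -0.02, 1.33, -0.33, -1.27]
A 1 90 [False, True, True, True, True, True] [-0.56, 1.07, -0.08, 1.81, 1.07, -2.98] [0.02, 0.23, -0.1, 1.24, 0.0, -1.47]
A 1 110 [False, False, False, True, True, True] None [-0.18, 0.22, -0.15, 1.23, 0.35, -1.68]
A 1 130 [False, False, False, False, True, True] None [-0.35, 0.31, -0.18, 1.31, 0.67, -1.93]
A -1 50 [True, True, True, True, True, True] [-0.41, 0.48, -0.35, 1.06, 0.73, 1.1] [0.36, 0.49, 0.09, 1.51, -0.62, 2.12]
A -1 70 [True, True, True, True, True, True] [-0.52, 0.73, -0.24, 1.35, 0.96, 0.72] [0.22, 0.33, -0.02, 1.33, -0.33, 1.87]
A -1 90 [False, True, True, True, True, True] [-0.56, 1.07, -0.08, 1.81, 1.07, 0.16] [0.02, 0.23, -0.1, 1.24, 0.0, 1.67]
A -1 110 [False, False, False, True, True, True] None [-0.18, 0.22, -0.15, 1.23, 0.35, 1.46]
A -1 130 [False, False, False, False, True, True] None [-0.35, 0.31, -0.18, 1.31, 0.67
[... 789 characters left out ...]
 False, False, True, True] None [0.31, 0.34, 0.05, 1.28, 0.0, -1.19]
B -1 110 [False, False, False, False, False, True] None [0.46, 0.51, 0.26, 1.51, -0.3, -1.01]
B -1 130 [False, False, False, False, False, True] None [0.58, 0.74, 0.51, 1.8, -0.54, -0.79]
pick
1 50 [-0.24  0.48 -0.2   0.66 -0.67 -1.93]
1 70 [-0.38  0.49 -0.03  0.9  -0.32 -2.01]
1 90 [-0.52  0.6   0.2   1.17  0.   -2.12]
1 110 [-0.63  0.79  0.5   1.5   0.27 -2.27]
1 130 [-0.72  1.1   0.95  1.95  0.49 -2.46]
-1 50 [-0.24  0.48 -0.2   0.66 -0.67  1.21]
-1 70 [-0.38  0.49 -0.03  0.9  -0.32  1.13]
-1 90 [-0.52  0.6   0.2   1.17  0.    1.02]
-1 110 [-0.63  0.79  0.5   1.5   0.27  0.87]
-1 130 [-0.72  1.1   0.95  1.95  0.49  0.68]
```

```bash
cat >> h.py <<'E'
def fithook(views,x0):
    """views: list of (cam, {name:px}); fit x,y,yaw of standing hook"""
    from scipy.optimize import least_squares
    P={"hook":[0,0,0],"hook_handle":HANDLE,"hook_centre":CEN,"hook_tip":[.055,0,.095]}
    def f(p):
        Rz=R.from_euler('z',p[2]).as_matrix();r=[]
        for c,o in views:
            for n,px in o.items(): r.append((proj(c,Rz@np.array(P[n])+[p[0],p[1],0])[0]-px)*c[0][0,0]**-1*500)
        return np.concatenate(r)
    o=least_squares(f,x0,loss='soft_l1');return o.x,f(o.x).reshape(-1,2)
E
python3 - <<'E'
from h import *
q=[0,0,0,1]
Rh=hookrot(np.radians(92),0)
p,q=tool_from_hook(Rh,np.array([.605,-.195,.095]),90,-1)
p=p+[0,0.0,.14]
move_ptp(p,q);views=[]
for k,n in enumerate(("wrist","scene","top")):
    c=cam(n);im=snapshot(n);save("g_"+n,im);o={}
    for nm in("hook","hook_handle","hook_centre","hook_tip"):
        x0=[.605,-.19,np.radians(92)];P={"hook":[0,0,0],"hook_handle":HANDLE,"hook_centre":CEN,"hook_tip":[.055,0,.095]}[nm]
        e=proj(c,R.from_euler('z',x0[2]).as_matrix()@np.array(P)+[x0[0],x0[1],0])[0]
        for d in place_of(nm,n):
            px=np.array(d["position"])*[640,480]
            if np.linalg.norm(px-e)<(60 if n=="wrist" else 25): o[nm]=px;print(n,nm,px.round(),e.round(),round(d["confidence"],2));break
    views.append((c,o))
x,r=fithook(views,x0);print(x,np.degrees(x[2]));print(r.round(1).tolist())
w=cv2.imread("pics/g_wrist.png")
for s in np.radians(range(0,271,10)):
    P=R.from_euler('z',x[2]).as_matrix()@np.array([.055*np.cos(s),0,.095+.055*np.sin(s)])+[x[0],x[1],0]
    cv2.circle(w,tuple(int(v) for v in proj(views[0][0],P)[0].round()),2,(0,0,255),-1)
cv2.imwrite("pics/g_w2.png",w);print(read_clock())
E
```

```text
wrist hook [315. 123.] [315. 118.] 0.76
wrist hook_handle [314. 235.] [315. 224.] 0.97
wrist hook_centre [317. 127.] [315. 119.] 0.57
wrist hook_tip [318.  58.] [315.  48.] 0.74
scene hook [289. 344.] [291. 343.] 0.79
scene hook_handle [256. 320.] [259. 318.] 0.82
scene hook_centre [288. 322.] [290. 320.] 0.79
scene hook_tip [309. 310.] [309. 310.] 0.82
top hook [380. 206.] [377. 206.] 0.74
top hook_centre [381. 198.] [380. 198.] 0.67
top hook_tip [362. 197.] [360. 199.] 0.55
[ 0.60631535 -0.19688386  1.57938231] 90.49194086009773
[[1.3, 3.0], [0.1, -3.4], [-1.1, 0.4], [0.0, -0.9], [-1.1, 1.3], [-0.2, -0.9], [-0.2, 0.1], [-1.8, 1.4], [-0.8, -0.4], [1.7, -0.6], [-0.2, 0.6]]
3.8667
```

View pics/g_w2.png

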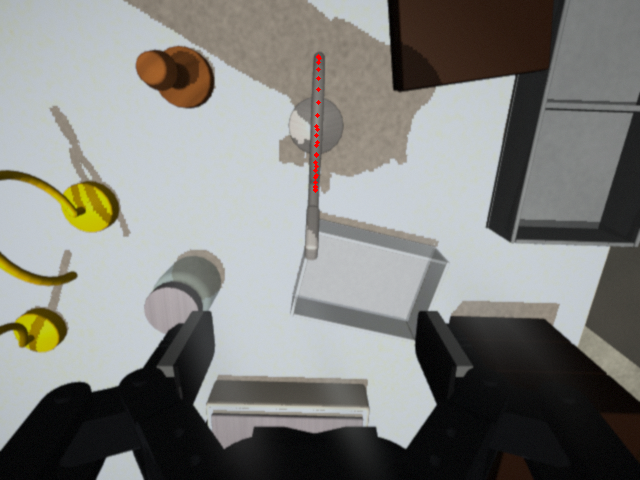

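The fit lies on the silver hook in the wrist view (tip at (318,57), handle at (312,233)), so I'll grasp the handle and lift.

Run:
```python
from h import *
Rh=hookrot(1.5794,0);c=np.array([.6063,-.1969,.095])
p,q=tool_from_hook(Rh,c,80,-1); z=R.from_quat(q).as_matrix()[:,2]
servo_line(p-.09*z,q,max_speed=.12)
print(servo_line(p,max_speed=.1,guard=8))
move_gripper(0.0,120);print("gap",read_finger_gap(),read_ft_force())
p1=np.array(read_tcp_pos())
servo_line(p1+[0,0,.15],max_speed=.1);sleep(.3)
print("gap",read_finger_gap(),read_ft_force(),read_wrist_torque(),read_clock(),p1,p)
save("l_wrist",snapshot("wrist"));
s=snapshot("scene");save("l_scene",s)
m=np.zeros((480,860,3),np.uint8)
a=cv2.imread("pics/l_wrist.png");b=cv2.resize(cv2.imread("pics/l_scene.png")[190:350,190:350],(480,480))
m=np.hstack([cv2.resize(a,(400,300)),cv2.resize(b[:],(400,400))[:300]]) if 0 else np.hstack([cv2.resize(a,(440,330)),cv2.resize(b,(330,330))])
cv2.imwrite("pics/lift.png",m)
```

```text
False
gap 0.008233332648122645 [-0.71513558 -0.1730002   1.82802591]
gap 0.008312840282491756 [ 0.28443888 -0.12009534 -1.84950699] [ 0.11074408 -0.01379159  0.03983776] 8.1417 [ 0.60686376 -0.27444029  0.15458927] [ 0.6069665  -0.27436537  0.15437596]
```

View pics/lift.png

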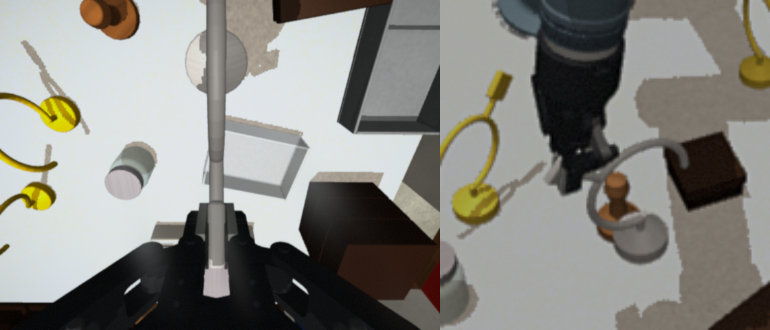

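```bash
cat >> h.py <<'E'
YAW=A_ST+np.pi/2; XS=np.array([np.cos(A_ST),np.sin(A_ST),0]); US=np.array([np.cos(YAW),np.sin(YAW),0])
def path(psi): # ring angle on hook -> alpha, phi
    phi=np.interp(psi,[-30,0,90],[65,70,90]); return phi-psi,phi
def pose(psi,ring=RING,off=0.,d=np.zeros(3),beta=80,L=HANDLE-CEN):
    al,ph=path(psi);Rh,c=state(YAW,al,ph,ring,off);return tool_from_hook(Rh,c+d,beta,-1,L)
E
python3 - <<'E'
from h import *
def pr(n,p): 
    q=solve_ik(*p);print(n,p[0].round(3),None if q is None else np.round(q,2))
Rn=lambda a:hookrot(YAW,a)
pr("mid",tool_from_hook(Rn(40),np.array([.45,-.03,.32]),80,-1))
pr("mid2",tool_from_hook(Rn(80),np.array([.43,.05,.28]),80,-1))
for dx in(.06,.075,.09): pr("pre%g"%dx,pose(-30,d=-dx*XS))
for psi in range(-30,91,15): pr(psi,pose(psi))
E
```

```text
mid [ 0.443 -0.127  0.316] [-0.69  0.33  0.08  1.64  0.42  0.88]
mid2 [ 0.425 -0.022  0.214] [-0.76  0.71 -0.19  1.73  0.81  0.39]
pre0.06 [0.438 0.081 0.119] [-0.61  1.03 -0.27  1.68  1.03  0.15]
pre0.075 [0.423 0.082 0.119] [-0.63  1.02 -0.31  1.65  1.01  0.14]
pre0.09 [0.408 0.083 0.119] [-0.64  1.01 -0.35  1.62  0.99  0.13]
-30 [0.498 0.077 0.119] [-0.55  1.08 -0.09  1.79  1.09  0.17]
-15 [0.497 0.062 0.131] [-0.55  0.85 -0.17  1.52  1.01  0.52]
0 [0.496 0.051 0.147] [-0.53  0.65 -0.24  1.34  0.89  0.8 ]
15 [0.496 0.045 0.163] [-0.47  0.49 -0.27  1.23  0.76  1.  ]
30 [0.496 0.043 0.182] [-0.4   0.37 -0.27  1.16  0.6   1.17]
45 [0.496 0.045 0.201] [-0.29  0.28 -0.25  1.14  0.43  1.33]
60 [0.496 0.051 0.22 ] [-0.16  0.23 -0.21  1.15  0.23  1.48]
75 [0.497 0.061 0.238] [-0.02  0.23 -0.15  1.2   0.03  1.62]
90 [0.498 0.075 0.255] [ 0.12  0.27 -0.06  1.28 -0.17  1.77]
```

```bash
cat >> h.py <<'E'
def path(psi):
    phi=np.interp(psi,[-25,0,30,90],[52,65,76,90]); return phi-psi,phi
E
python3 - <<'E'
from h import *
Rn=lambda a:hookrot(YAW,a)
move_ptp(*tool_from_hook(Rn(30),np.array([.47,-.03,.34]),80,-1))
move_ptp(*tool_from_hook(Rn(70),np.array([.43,.05,.29]),80,-1))
p,q=pose(-25,d=-.08*XS)
print(servo_line(p,q,max_speed=.1,guard=10),p,read_tcp_pos(),read_clock(),read_finger_gap())
Rt=R.from_quat(q).as_matrix();print("hand back 0.2:",p-.2*Rt[:,2])
for n in("wrist","scene","top"):save("p_"+n,snapshot(n))
a=cv2.imread("pics/p_wrist.png");b=cv2.resize(cv2.imread("pics/p_scene.png")[150:330,250:450],(400,360))
t=cv2.resize(cv2.imread("pics/p_top.png")[150:330,200:400],(400,360))
m=np.zeros((560,800,3),np.uint8);m[:300,:400]=cv2.resize(a,(400,300));m[:360,400:]=b[:, :400];m[300:,:280]=cv2.resize(t,(280,260));cv2.imwrite("pics/pre.png",m)
E
```

```text
False [0.41600739 0.04895189 0.14533336] [0.41643311 0.04851528 0.1456453 ] 11.1417 0.008775756247603753
hand back 0.2: [ 0.40285538 -0.1346787   0.22347958]
```

View pics/pre.png

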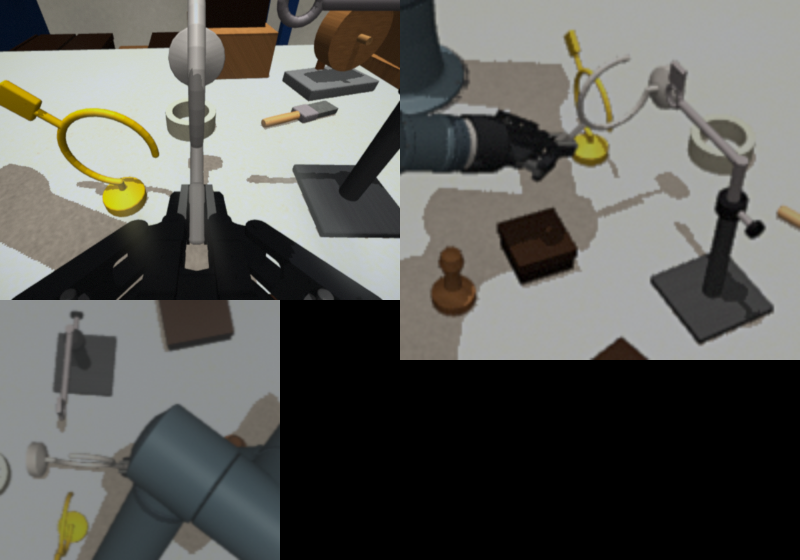

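Run:
```python
from h import *
th=np.linspace(0,2*np.pi,73)
W=cam("wrist");S=cam("scene");T=cam("top")
p,q=np.array(read_tcp_pos()),read_ee_rot();Rt=R.from_quat(q).as_matrix()
# hook frame from nominal grasp
b=np.radians(80);z=-np.array([np.cos(b),0,np.sin(b)]);y=np.array([0,-1.,0]);M=np.column_stack([np.cross(y,z),y,z])
Rh=Rt@M.T; c=p-.005*Rt[:,2]-Rh@(HANDLE-CEN)
hp={"hook":c-Rh[:,2]*.095,"hook_centre":c,"hook_tip":c+Rh[:,0]*.055}
for n,C in(("scene",S),("top",T)):
    snapshot(n)
    for nm,P in hp.items():
        e=proj(C,P)[0];print(n,nm,"pred",e.round(1),[(np.array(d["position"])*[640,480]).round(1).tolist() for d in place_of(nm,n) if np.linalg.norm(np.array(d["position"])*[640,480]-e)<25])
def draw(im,C,x0,y0,x1,y1,k):
    v=cv2.resize(im[y0:y1,x0:x1],None,fx=k,fy=k,interpolation=cv2.INTER_CUBIC)
    def pt(P,col):
        u=(proj(C,P)+.5-[x0,y0])*k
        for a in u: cv2.circle(v,tuple(int(t) for t in a.round()),1,col,-1)
    for r in(.010,.018): pt(RING+r*(np.cos(th)[:,None]*XS+np.sin(th)[:,None]*[0,0,1]),(0,0,255))
    s=np.radians(np.arange(0,271,6));pt(c+.055*(np.cos(s)[:,None]*Rh[:,0]+np.sin(s)[:,None]*Rh[:,2]),(0,255,0))
    return v
a=draw(cv2.imread("pics/p_wrist.png"),W,400,0,560,80,4)
b=draw(cv2.imread("pics/p_scene.png"),S,325,160,415,240,4)
t=draw(cv2.imread("pics/p_top.png"),T,210,200,310,270,4)
m=np.zeros((600,800,3),np.uint8);m[:320,:640]=a[:320];m[300:600,:360]=b[:300];m[320:600,370:770]=t;cv2.imwrite("pics/ov.png",m)
```

```text
scene hook pred [385.  192.5] [[386.6, 190.2]]
scene hook_centre pred [356.9 196. ] [[355.3, 194.7], [347.3, 201.6]]
scene hook_tip pred [362.6 178.4] [[364.0, 177.9]]
top hook pred [223.2 260.7] [[222.1, 260.6]]
top hook_centre pred [259.1 261.6] [[255.4, 260.7]]
top hook_tip pred [251.3 258.2] [[248.5, 281.3], [254.5, 256.3]]
```

View pics/ov.png

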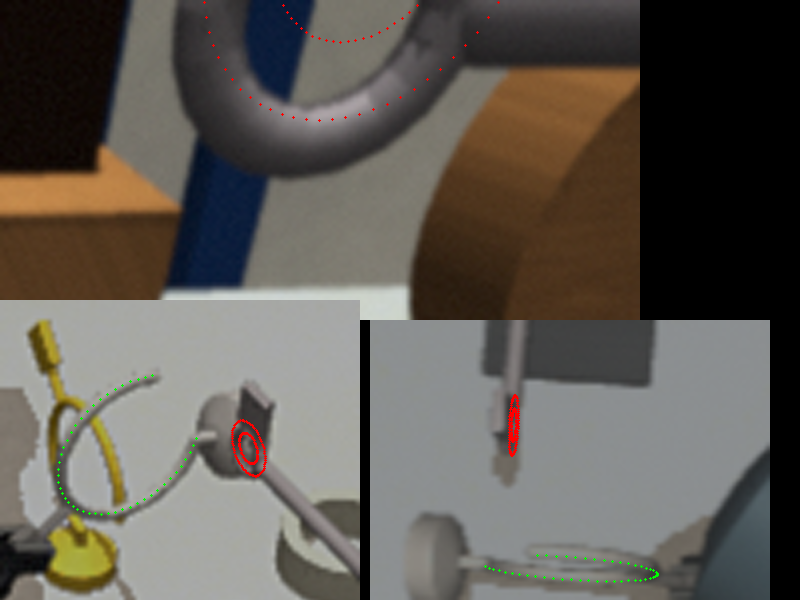

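Run:
```python
from h import *
p0,q0=pose(-25,d=-.08*XS)
rs=[];tiles=[]
for d in([-.0*XS-.05*US+[0,0,.05]],[-.0*XS-.02*US+[0,0,.08]],[.04*XS-.06*US+[0,0,.06]]):
    d=np.array(d[0])
    try: servo_line(p0+d,q0,max_speed=.12,guard=10)
    except PlanningError as e: print("plan",e);continue
    sleep(.15)
    C=cam("wrist");im=snapshot("wrist");e=proj(C,RING)[0];print("pred",e.round(1))
    tr=trace("stand","wrist")
    k=len(tiles);v=im.copy()
    for t in tr[:2]:
        m=t["pixels"].astype(np.uint8)
        cs,h=cv2.findContours(m,cv2.RETR_CCOMP,cv2.CHAIN_APPROX_NONE)
        for c,hh in zip(cs,h[0]):
            if hh[3]>=0 and cv2.contourArea(c)>80:
                el=cv2.fitEllipse(c);print(k,t["confidence"],"hole",el)
                cv2.drawContours(v,[c],-1,(255,0,0),1)
                if np.linalg.norm(np.array(el[0])-e)<60: rs.append(ray(C,((el[0][0])/640,(el[0][1])/480)))
    x,y=[int(a) for a in np.clip(e,[130,100],[509,379])];tiles.append(cv2.resize(v[y-100:y+100,x-130:x+130],None,fx=1.5,fy=1.5))
    save(f"r{k}",im)
if len(rs)>1: print(tri(rs))
save("rt",np.vstack([np.hstack(tiles[:2]),np.hstack([tiles[-1],tiles[-1]])]));print(read_clock(),read_tcp_pos())
```

```text
pred [439.1  67.7]
pred [439.1 131.5]
pred [369.9  76.3]
14.3333 [ 0.45283562 -0.01602677  0.20460048]
```

View pics/rt.png

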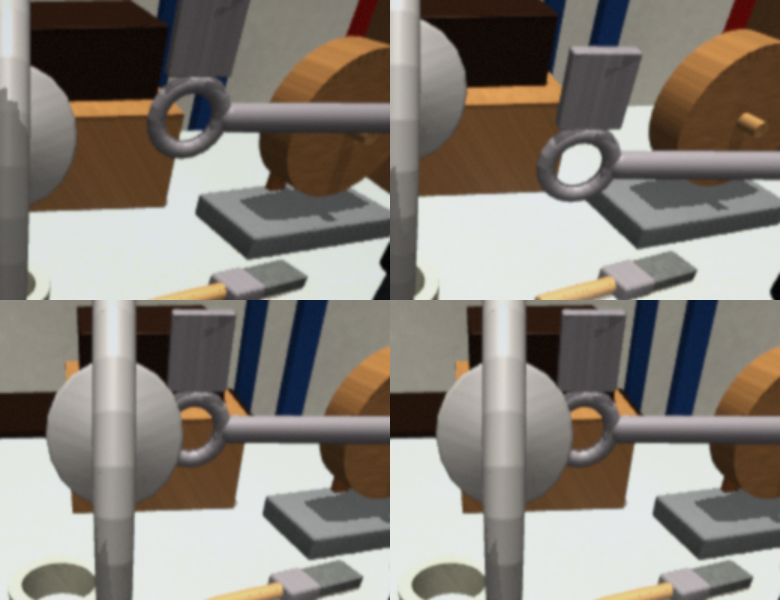

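Run:
```python
from h import *
p0,q0=pose(-25,d=-.08*XS)
H=np.array(camera_params("wrist")["hand_eye"]);K=np.array(camera_params("wrist")["camera_matrix"]);Rt=R.from_quat(q0).as_matrix()
rs=[];cs=[]
for d,px in((-.05*US+[0,0,.05],(435,76.7)),(-.02*US+[0,0,.08],(438.3,141.7)),(.04*XS-.06*US+[0,0,.06],(365.7,86))):
    C=(K,p0+d+Rt@H[:3,3]+[.0004,-.0004,.0003],Rt@H[:3,:3]);cs.append((C,px));rs.append(ray(C,(px[0]/640,px[1]/480)))
w=tri(rs);print("wrist only",w)
S=cam("scene");s=ray(S,(386.4/640,197.6/480));a=tri(rs+[s]);print("with scene",a)
for P in(RING,w[0],a[0],[.5036,.1521,.243]): print(np.round(P,4),[ (proj(C,P)[0]-px).round(1).tolist() for C,px in cs],proj(S,P)[0].round(1))
```

```text
wrist only (array([0.49716966, 0.1365163 , 0.251582  ]), [np.float64(0.0009907559672024586), np.float64(0.001202754977017623), np.float64(0.0006925289520092311)])
with scene (array([0.50263455, 0.15208841, 0.24583705]), [np.float64(0.0007237903580990559), np.float64(0.002358868109392799), np.float64(0.002825287329332803), np.float64(0.0010331677457089971)])
[0.5036 0.1521 0.2508] [[2.1, -8.5], [0.0, -9.1], [6.1, -6.8]] [386.5 196.5]
[0.4972 0.1365 0.2516] [[0.5, -1.8], [-1.6, 1.5], [1.1, 0.2]] [380.1 196.9]
[0.5026 0.1521 0.2458] [[-1.0, -0.4], [-3.2, -1.8], [4.0, 0.7]] [386.1 197.8]
[0.5036 0.1521 0.243 ] [[-0.6, 4.1], [-2.7, 2.2], [4.9, 4.9]] [386.2 198.9]
```

```bash
sed -i 's/RING=np.array(.*/RING=np.array([.503,.152,.246])/' h.py
cat >> h.py <<'E'
def hooknow():
    p,q=np.array(read_tcp_pos()),read_ee_rot();Rt=R.from_quat(q).as_matrix()
    b=np.radians(80);z=-np.array([np.cos(b),0,np.sin(b)]);y=np.array([0,-1.,0]);M=np.column_stack([np.cross(y,z),y,z])
    Rh=Rt@M.T; return Rh,p-.005*Rt[:,2]-Rh@(HANDLE-CEN)
th=np.linspace(0,2*np.pi,73)
def draw(im,C,x0,y0,x1,y1,k,hook=True):
    Rh,c=hooknow()
    v=cv2.resize(im[y0:y1,x0:x1],None,fx=k,fy=k,interpolation=cv2.INTER_CUBIC)
    def pt(P,col):
        for a in (proj(C,P)+.5-[x0,y0])*k: cv2.circle(v,tuple(int(t) for t in a.round()),1,col,-1)
    for r in(.010,.018): pt(RING+r*(np.cos(th)[:,None]*XS+np.sin(th)[:,None]*[0,0,1]),(255,0,0))
    s=np.radians(np.arange(0,271,6))
    if hook: pt(c+.055*(np.cos(s)[:,None]*Rh[:,0]+np.sin(s)[:,None]*Rh[:,2]),(0,255,0))
    return v
E
python3 - <<'E'
from h import *
p,q=pose(-25,d=-.08*XS)
servo_line(p-.03*US,q,max_speed=.1,guard=10);servo_line(p,q,max_speed=.1,guard=10)
print(servo_line(*pose(-25),max_speed=.08,guard=6),read_ft_force())
if 1:
    print(servo_line(*pose(-12),max_speed=.05,guard=6),read_ft_force())
sleep(.2)
a=draw(snapshot("scene"),cam("scene"),340,150,440,230,5)
b=draw(snapshot("wrist"),cam("wrist"),200,0,420,120,2.0) if 0 else draw(snapshot("wrist"),cam("wrist"),220,0,420,100,2)
t=draw(snapshot("top"),cam("top"),200,190,300,240,4)
m=np.zeros((600,800,3),np.uint8);m[:400,:500]=a;m[400:600,:400]=b;m[400:600,400:800]=t;save("ins",m);print(read_clock())
E
```

```text
False [-0.36672166  0.34869704 -1.69572287]
False [-0.81121523  0.77972249 -1.79839168]
17.3417
```

View pics/ins.png

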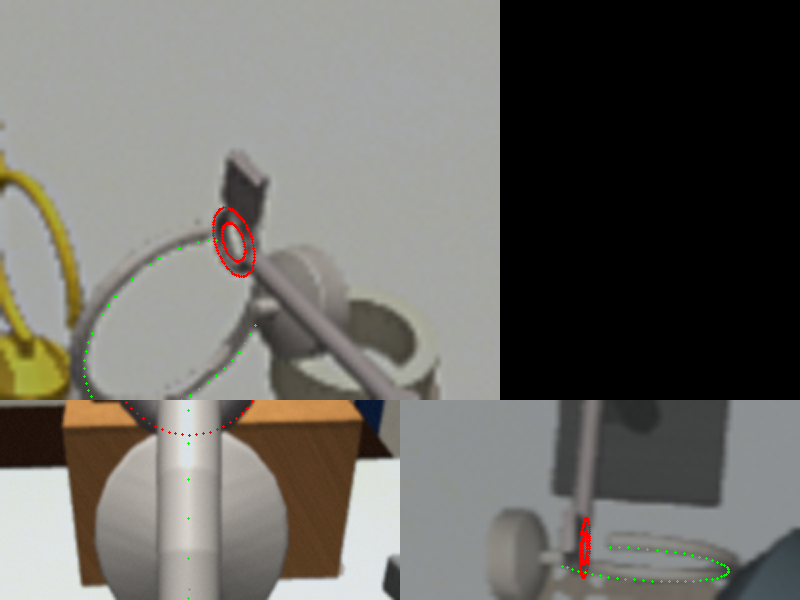

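Run:
```python
from h import *
f0=np.array(read_ft_force())
for psi in(-6,0,6,12,18,24,30):
    h=servo_line(*pose(psi),max_speed=.04,guard=4)
    print(psi,h,(np.array(read_ft_force())-f0).round(2))
    if h: break
print(read_clock(),read_finger_gap())
save("i2",np.vstack([draw(snapshot("scene"),cam("scene"),340,150,440,230,5,False)]))
```

```text
-6 False [-1.02 -0.2  -0.49]
0 False [-0.54 -0.43 -0.45]
6 False [ 1.09 -4.12 -3.38]
12 True [-0.57 -1.71  0.9 ]
18.325 0.008264427476257209
```

View pics/i2.png

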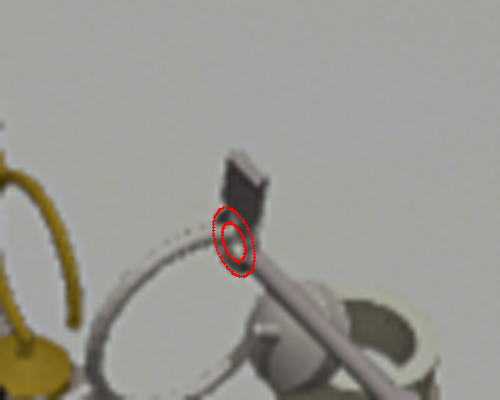

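Run:
```python
from h import *
def go(psi,d,g=4,v=.04): return servo_line(*pose(psi,d=d),max_speed=v,guard=g)
d=np.zeros(3)
go(-6,d,30)
sleep(.2)
for dz in(-.003,-.005,-.007,0.003):
    d=np.array([0,0,dz]);servo_line(*pose(-6,d=d),max_speed=.04,guard=6);sleep(.2);f0=np.array(read_ft_force());ok=True
    for psi in(0,6,12,18,24,30):
        h=go(psi,d);f=(np.array(read_ft_force())-f0).round(2);print(dz,psi,h,f)
        if h: ok=False;break
    if ok: break
    go(-6,d,30);sleep(.2)
print(read_clock(),read_finger_gap())
```

```text
-0.003 0 False [ 1.59 -0.29 -0.54]
-0.003 6 False [ 1.09 -0.49 -0.45]
-0.003 12 False [ 1.44 -0.68 -0.56]
-0.003 18 False [ 0.95 -0.22 -1.13]
-0.003 24 False [ 1.14 -0.27 -0.41]
-0.003 30 False [ 1.09  0.33 -0.71]
21.1083 0.008646497886539517
```

Run:
```python
from h import *
d=np.array([0,0,-.003])
out={}
for n,v in(("up",np.array([0,0,1.])),("down",np.array([0,0,-1.])),("+x",XS),("-x",-XS)):
    servo_line(*pose(30,d=d),max_speed=.03);sleep(.2);p=np.array(read_tcp_pos());f0=np.array(read_ft_force())
    h=servo_line(p+.012*v,max_speed=.012,guard=3);out[n]=(np.array(read_tcp_pos())-p)@v;print(n,h,out[n].round(4),(np.array(read_ft_force())-f0).round(1))
servo_line(*pose(30,d=d),max_speed=.03);print(read_clock(),read_finger_gap())
```

```text
up True 0.0015 [-1.3 -0.7 -1.1]
down True 0.01 [ 0.2 -1.   5.3]
+x True 0.0041 [0.  1.1 1. ]
-x True 0.0064 [ 2.1 -0.7  0.3]
26.0083 0.008634703715721654
```

Run:
```python
from h import *
d=np.array([0,0,-.0072])-.001*XS
def feel(psi):
    out=[]
    for v in(1,-1):
        servo_line(*pose(psi,d=d),max_speed=.03);sleep(.2);p=np.array(read_tcp_pos())
        servo_line(p+[0,0,.012*v],max_speed=.012,guard=3.5);out.append(read_tcp_pos()[2]-p[2])
    servo_line(*pose(psi,d=d),max_speed=.03);print("feel",psi,np.round(out,4));return sum(out)/2 if out[0]-out[1]<.016 else 0
servo_line(*pose(30,d=d),max_speed=.03);sleep(.2)
for psi in(38,46,54,62,70,78,84,90):
    f0=np.array(read_ft_force());h=servo_line(*pose(psi,d=d),max_speed=.05,guard=5);print(psi,h,(np.array(read_ft_force())-f0).round(1))
    if h: break
    if psi in(62,): d=d+[0,0,feel(psi)];print(d)
print(read_clock(),read_finger_gap(),read_tcp_pos())
save("i3",np.hstack([draw(snapshot("scene"),cam("scene"),340,150,440,250,4),draw(snapshot("top"),cam("top"),200,190,300,290,4)]))
```

```text
38 False [-0.  -0.5 -0.2]
46 False [-1.  -0.3 -0.4]
54 False [0.  0.3 0.6]
62 False [ 0.3 -0.4 -0.7]
feel 62 [ 0.005  -0.0073]
[-9.97444964e-04  7.14390946e-05 -8.31935529e-03]
70 False [0.4 0.1 0.3]
78 False [-0.1  0.3 -0.1]
84 False [ 0.6 -0.3  0.9]
90 False [-0.5 -0.5 -0.2]
31.9417 0.008378304123284937 [0.49647834 0.07474543 0.24167358]
```

View pics/i3.png

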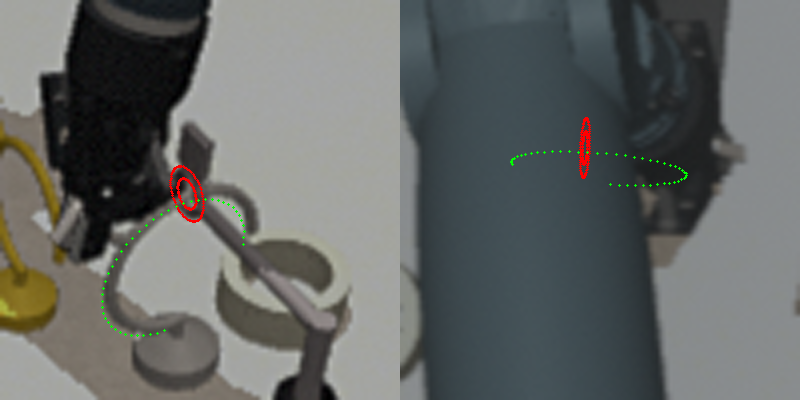

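Run:
```python
from h import *
d=np.array([-.001,0,-.0083])
servo_line(*pose(83,d=d),max_speed=.03,guard=6);sleep(.3);p=np.array(read_tcp_pos());f0=np.array(read_ft_force())
h=servo_line(p-[0,0,.014],max_speed=.01,guard=2.5);print(h,read_tcp_pos()[2]-p[2],np.array(read_ft_force())-f0)
sleep(.2)
move_gripper(.03);sleep(.8);print("gap",read_finger_gap(),read_ft_force());move_gripper(.06)
p=np.array(read_tcp_pos());z=R.from_quat(read_ee_rot()).as_matrix()[:,2]
print(servo_line(p-.07*z,max_speed=.06,guard=6))
print(servo_line(p-.07*z+[0,0,.10]-.06*US,max_speed=.1,guard=6))
sleep(3)
S=cam("scene");a=snapshot("scene");o=[]
for k in range(2):
    snapshot("scene");o.append([(nm,[(np.array(e["position"])*[640,480]).round(1).tolist() for e in place_of(nm,"scene")]) for nm in("hook","hook_tip","hook_handle")]);sleep(.5)
print(o,read_clock())
t=snapshot("top")
def crop(im,x0,y0): return cv2.resize(im[y0:y0+150,x0:x0+100],None,fx=4,fy=4)
b=snapshot("scene");print("moved px",np.abs(a.astype(int)-b)[150:280,340:450].max())
save("fin",np.hstack([crop(b,340,130),crop(t,200,150)]))
```

```text
True -0.005441758232535843 [-0.11677895 -0.3971397   6.47868183]
gap 0.02997157658385078 [-0.25703367 -0.45081447 -0.04085101]
False
False
[[('hook', [[208.9, 290.5], [345.9, 227.6], [384.7, 238.6], [130.1, 292.1], [234.2, 401.0]]), ('hook_tip', [[399.5, 205.4], [102.2, 271.3]]), ('hook_handle', [[359.3, 211.2], [337.9, 171.7], [220.1, 232.2], [152.0, 248.3], [464.7, 270.9]])], [('hook', [[131.3, 292.7], [344.5, 226.1], [207.8, 292.5], [384.1, 240.1]]), ('hook_tip', [[403.4, 207.3], [189.3, 278.9], [354.3, 213.0], [102.8, 270.0], [385.6, 214.0]]), ('hook_handle', [[337.9, 170.5], [151.3, 248.2], [218.2, 232.9], [360.2, 211.7]])]] 42.3667
moved px 13
```

View pics/fin.png

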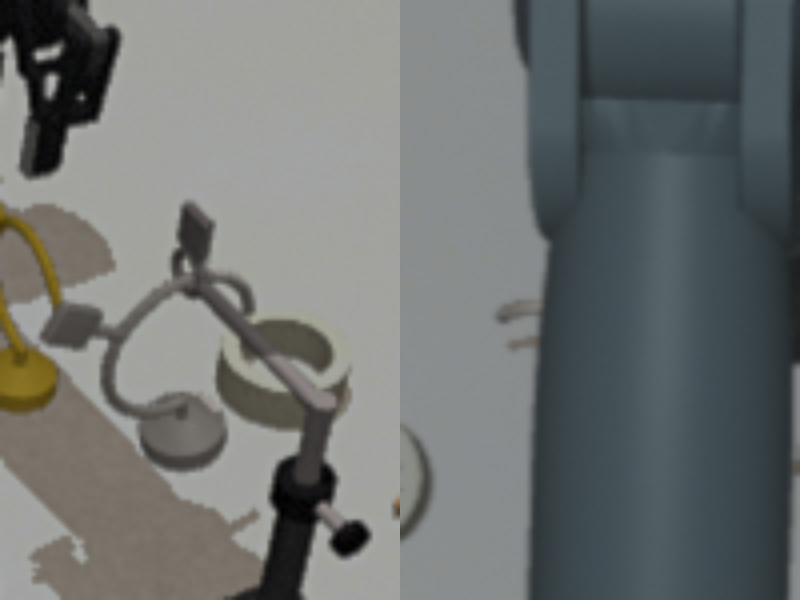

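Run:
```python
from h import *
from scipy.optimize import least_squares
S=cam("scene");a=snapshot("scene").astype(int);sleep(2);b=snapshot("scene")
dd=np.abs(a-b);print("diff hook",dd[150:280,340:410].max(),"background",dd[300:450,20:120].max())
ob=[([.055,0,.095],(402,206.5)),(HANDLE,(359.5,211)),([0,0,0],(384.4,239.5))]
def f(p):
    Rh=hookrot(YAW+p[1],p[0]*57.3);c=RING+[0,0,p[4]-.0055]+p[2]*US+p[3]*XS-.055*np.array([0,0,1])
    return np.concatenate([proj(S,c+Rh@(np.array(P)-CEN))[0]-px for P,px in ob]+[np.array([p[1]*3,p[2]*200,p[3]*200,p[4]*200])])
o=least_squares(f,[.1,0,0,0,0]);print("tilt deg,yaw,du,dx,dz",np.degrees(o.x[:2]),o.x[2:],f(o.x).round(1))
for n in("stamp","smallbox","stickers","jar","giftbox"):print(n,[(np.array(d["position"])*[640,480]).round().tolist() for d in place_of(n,"scene")[:1]])
print(read_ft_force(),read_clock());close_job()
```

```text
diff hook 12 background 10
tilt deg,yaw,du,dx,dz [8.32385011 2.91587113] [0.00300486 0.00125545 0.00111365] [-0.5  0.  -0.1 -0.1  0.2  0.2  0.2  0.6  0.3  0.2]
stamp [[275.0, 294.0]]
smallbox [[320.0, 277.0]]
stickers [[409.0, 226.0]]
jar [[191.0, 334.0]]
giftbox [[359.0, 367.0]]
[-0.65184016 -0.4640869  -0.51408177] 44.8167
the job is handed in; nothing more can be done
```

The aluminium hook now hangs freely from the ring, with its tip out on the far side, and I handed the job in at 44.8 s. I gripped it by the flat handle, turned it along its own curve through the ring, lowered it onto the ring until it made contact, then let go and backed away.

**Snag on the way in:** on the first try the tip touched the top of the ring, at about 4 N. I backed off, lowered the hook 3 mm and it went in. I then felt the ring's upper and lower limits to centre the rod in the hole.

**Disagreement on ring height:** the cameras put the ring at 246–251 mm. By touch it was about 7 mm lower than the 246 mm I was using. Part of that may be the hook sitting slightly off in the grip. The touch value is the one I steered by.

**Last checks:**
- **At rest:** two pictures 2 s apart differ only by image noise.
- **Tilt and position:** a fit to the last picture gives about 8° of tilt and a circle centre within about 3 mm of directly under the ring. That fit comes from one camera view and leans on the ring position I assumed.
- **Robot clear:** the gripper is well clear of the hook, and the wrist force reads about zero.
- **Bystanders:** the stamp, both boxes, the stickers and the jar are within about 1 px of where the same camera first saw them, except the stamp, which came out about 6 px (roughly 10 mm) off. I take that as detector noise, as no contact with it registered. I did not re-check the tub and the brush at the end, but nothing was moved near them after the pick.

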